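# Load the candle-mould carrier and swing the spout over it

## Task

Lower the mould carrier gently into the filling station, without dropping it, so that it sits down flat between the guides with its tongue holding the presence-switch lever down. Then swing the filling spout round until it is centred over the mould next to the tongue and leave it there. Leave the other things on the counter where they are.

Things in the scene. Friction and masses are not known exactly. Their poses are not given: they have to be found in the camera images.
- station: Filling station: fixed grey base plate 235 x 310 x 12 mm, turned up to 0.25 rad. Origin: on the counter, under the bay's centre. x: the bay's short way (away from the robot at yaw 0); y: its long way, to the switch; z up. A black switch box 46 x 32 mm, top at z 50 mm, stands at y 148 to 180 mm; the spout's round column, 24 mm thick, at (125, 50) mm.
- bay_seat (a point): Where the carrier's origin belongs, axes parallel to the station's, tongue to +y: at (0, 0, 24) mm of the station, the top of two steel strips it rests on. Guides stand round it, up to z 43 mm: faces at x +-58, y +-88 mm, 3 mm clear of the carrier's plate all round, with lips that flare about 7 mm wider. Only the +y guide has a gap (56 mm) for the tongue, so it does not go in reversed.
- presence_lever (a joint): Presence-switch lever: spring steel strip 20 x 55 x 4 mm hinged on the switch box at (0, 146, 22) mm of the station, rising towards the bay. 0 rad = free (0.35 rad up from level); grows as it is pressed down; about 0.35 = level, as a seated carrier's tongue holds it. 1 to 1.5 N presses it; the carrier's own weight holds it down.
- lever_tip (a point): Free end of the presence lever; 41 mm above the counter when the lever is free.
- spout (a joint): Swing of the filling spout about its upright pivot, rad. 0 = arm along the station's -y; grows as it swings clockwise (from above) towards the station's -x, over the bay; pi/2 = spout over (0, 50) mm of the station. It goes on to 2.2, with no stop at the filling position. Starts at -0.35 to 0.25, clear of the bay. Light friction (0.5 N at the knob) holds it where it is left.
- spout_pivot (a point): Pivot of the spout arm, on top of the column, 169 mm above the counter. The spout and its knob are 125 mm from it.
- spout_tip (a point): Lower mouth of the spout, 147 mm above the counter; on its way it passes over the handle of a seated carrier (top at 133 mm).
- spout_knob (a point): Grip point on the upright round black knob (24 mm thick, 47 mm tall, from 175 to 222 mm above the counter), directly above the spout; the point lies 204 mm above the counter. The arm under it, 18 mm wide, has its top at 176 mm. The knob may turn in a grip.
- carrier: The mould carrier, 0.4 to 0.65 kg: steel plate 110 (x) x 170 (y) x 6 mm with a tongue 36 mm wide reaching to y = +110 mm at its +y end, two round aluminium moulds (60 mm wide, tops at z 70 mm) at y = -50 and +50 mm, and a black handle bar over the middle. Origin: centre of the plate's underside; z up.
- carrier_handle (a point): Centre of the handle bar: 95 mm above the carrier's underside, bar 100 mm long along the carrier's x, 14 mm thick and 28 mm tall, on two posts 10 mm thick at x = +-45 mm. Grip it across (fingers closing along the carrier's y).
- tongue_mould (a point): Centre of the mouth of the mould next to the tongue, at (0, 50, 70) mm of the carrier.
- jug: Bystander: white plastic jug 100 mm wide, 150 mm tall; origin centre of its underside.
- spare_tin: Bystander: single aluminium mould, 60 mm wide, 64 mm tall; origin centre of its underside.
- spatula: Bystander: spatula 240 mm long, lying on the counter.

How it is judged:
By the outcome, as a careful person would: the job done as asked, in the order asked, and still so for the second after the job is handed in, with the robot touching nothing.
It also fails if it takes over 72 s, if anything falls off the work surface, if the arm or the gripper's body presses on something with over 40 N, if the wrist force passes 120 N, or if a joint passes its speed limit or range.

## Robot

A 6-joint arm with a two-finger parallel gripper is mounted at the origin on the work surface. World frame = base frame: x ahead of the robot, y to its left, z up, the work surface at z = 0. Lengths are in mm, angles in rad, forces in N, time in s.
With the tool pointing down it reaches from about 400 to 925 mm from the base axis. Payload 12.5 kg.
Tool frame: the origin (TCP) lies at the very end of the fingers, on their centre line; the grasp point (between the pads) lies 19 mm behind it; z points along the fingers, y is the line along which they close (so a half turn about z gives the same grasp; the last joint's range is limited). The gripper opens to 95 mm and grips with 3 to 60 N. Pads are 20 mm wide; open, the fingers measure 119 mm over their backs; the gripper's body (75 mm by 180 mm) begins 59 mm behind the grasp point.
Start: joints at [-1.41, 0.491, 1.559, -0, 1.092, -0.106], TCP at [164.801, -602.899, 214.661] pointing down, gripper open.
Joint ranges: [-3.1, 3.1], [-0.84, 2.19], [0.05, 2.79], [-1.13, 4.28], [0.06, 2.93], [-2.69, 2.69]. Speed limits (rad/s): [2.22, 2.22, 2.79, 3.14, 3.14, 3.14].

## Interface

Orientations are given as [roll, pitch, yaw] about the fixed x, y, z axes, in that order (R = Rz(yaw) Ry(pitch) Rx(roll)).
In Python, from cell import env, optics, readout gives the robot as it stands (env), with the cameras (optics) and the readings (readout).
- The arm moves only by the shell command python3 steer.py 'ROWS'. ROWS is a JSON list of rows, 1 to 5 of them, each of 5 numbers: dx, dy, dz in mm, then a turn about the tool's z in rad, then the opening from 0.0 (shut) to 1.0 (fully open); each row is the pose to reach, as a shift and turn from the pose commanded when the command began, along the tool's axes at that moment; what a row does not reach only later rows make up. A row lasts 1/12 s, in which the tool goes at most 41.7 mm and 0.125 rad, less where a joint would pass 70% of its speed; a pose out of reach is approached as far as the arm can. The fingers move at their own pace and stop on an object; the grip force is fixed at half the most. Time passes only in rows, so rows that do not move let the fingers close. It prints the time, the measured TCP pose, the force, the opening and the grip force at its end.
- readout.state(): the state, without advancing time (a new reading comes with each control period).
- optics.read_camera(name): name is "scene" or "top" or "wrist"; returns (picture, depth): 400x640x3 uint8, red, green, blue; 400x640 float32, mm along the optical axis (not along the pixel's ray), 0 where there is no reading.
- optics.camera_info(name): a dict with "vertical_fov" (degrees; the focal length in pixels is half the picture's height over the tangent of half this angle, whatever the lens; pixels are square), "cx", "cy" (the principal point, pixels), "dist_coeffs" ([k1, k2, p1, p2, k3] as OpenCV has them; the pictures are not rectified), "origin" and "attitude" of the camera in the world. Camera axes: x right, y down, z forward; pixel columns grow to the right and rows downward; lengths in mm; the calibration is good to about 2 mm. A picture is of the moment at which its call begins: read the wrist's pose just before it. camera_info takes no time and is no camera call; for the wrist camera it gives the pose at the moment of the call.
- env.job_done(): hands the job in; it is judged then, once.
The state is a dict: "t": time; "joints": joint angles; "qvel": joint speeds; "tau": joint torques, N m; "eef_pos": TCP position; "tcp_rot": TCP orientation; "ft_force": force on the tool from outside, world axes, zero at the start; "moment": the same for the moment, N m; "opening": opening from 0.0 (shut) to 1.0 (fully open); "grip_force": force on a finger pad.
Only numpy, scipy, OpenCV 4.12 (cv2) and the standard library are available. Lean on these libraries where they do the work, as an engineer would, in place of code of your own. Each camera call takes 0.05 s, during which the arm holds its last target. There are 200 camera calls.

## Working session

There is one attempt and no reset: what is moved stays moved. The work goes in short steps, Python scripts to look and compute and a shell command to move; the robot and the scene stay as the last step left them, time stands still between calls to the robot, and variables do not carry over. Pictures are saved under pics/ and viewed, at most 10 in all, crops included, and the job is handed in when it is done.

```bash
ls; mkdir -p pics
cat > h.py <<'E'
from cell import env, optics, readout
import numpy as np, cv2
from scipy.spatial.transform import Rotation as R
def grab(n):
    i=optics.camera_info(n); p,d=optics.read_camera(n); return p,d,i
def K(i,p):
    f=p.shape[0]/2/np.tan(np.radians(i["vertical_fov"])/2)
    return np.array([[f,0,i["cx"]],[0,f,i["cy"]],[0,0,1.]])
def rot(i):
    a=np.array(i["attitude"]); return a if a.shape==(3,3) else R.from_euler('xyz',a).as_matrix()
def ray(i,p,uv):
    q=cv2.undistortPoints(np.array(uv,float).reshape(-1,1,2),K(i,p),np.array(i["dist_coeffs"],float))[:,0]
    return np.c_[q,np.ones(len(q))]
def cloud(p,d,i):
    h,w=d.shape; u,v=np.meshgrid(np.arange(w),np.arange(h))
    X=ray(i,p,np.c_[u.ravel(),v.ravel()])*d.reshape(-1,1)
    return (X@rot(i).T+np.array(i["origin"])).reshape(h,w,3)
def save(n,p): cv2.imwrite(n,p[...,::-1])
E
python3 - <<'E'
from h import *
print(readout.state())
for n in("scene","top","wrist"):
    p,d,i=grab(n);print(n,i);save(f"pics/{n}0.png",p);np.savez(f"pics/{n}0.npz",p=p,d=d,c=cloud(p,d,i))
E
```

```text
cell.py
pics
steer.py
{'t': 0.0, 'joints': array([-1.40957289e+00,  4.91545413e-01,  1.55947404e+00, -1.10236544e-06,
        1.09171086e+00, -1.05610639e-01]), 'qvel': array([-0.00107814, -0.00036768, -0.00082096,  0.00157455, -0.00042563,
        0.00023989]), 'tau': array([-7.59039503e-04, -6.12644434e+01, -2.58178800e+01,  6.92673353e-02,
        4.82088095e-02, -8.23808205e-05]), 'eef_pos': array([ 164.77266035, -602.61985827,  214.06207639]), 'tcp_rot': array([-3.14046123e+00, -1.18952902e-04,  2.66834517e-01]), 'ft_force': array([-0.44556677,  0.24868494, -0.2153534 ]), 'moment': array([0.00909255, 0.00951117, 0.01118185]), 'grip_force': 0.0, 'opening': 0.9980833580472261}
scene {'vertical_fov': 54.49777068587801, 'cx': 319.2857737205601, 'cy': 201.5076743959708, 'dist_coeffs': array([0.00028999, 0.        , 0.        , 0.        , 0.        ]), 'origin': array([1041.664903  , -463.70693775,  802.1252957 ]), 'attitude': array([-2.35238652, -0.01555935,  0.80507964])}
top {'vertical_fov': 50.016879347589885, 'cx': 314.58028817039605, 'cy': 203.54797503332648, 'dist_coeffs': array([-0.08121858,  0.        ,  0.        ,  0.        ,  0.        ]), 'origin': array([ 422.64103568,    4.19508112, 1042.67397643]), 'attitude': array([-2.96155736,  0.01890953, -1.54483296])}
wrist {'vertical_fov': 68.27034303216067, 'cx': 319.75085081033404, 'cy': 198.41530768796753, 'dist_coeffs': array([-0.03991238,  0.        ,  0.        ,  0.        ,  0.        ]), 'origin': array([ 231.454454  , -584.77298739,  383.99755278]), 'attitude': array([ 2.89264038e+00, -1.57854710e-04, -1.30447767e+00])}
```

View pics/top0.png

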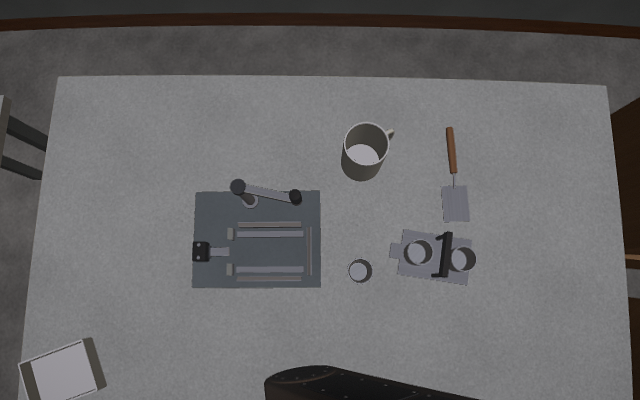

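View pics/scene0.png

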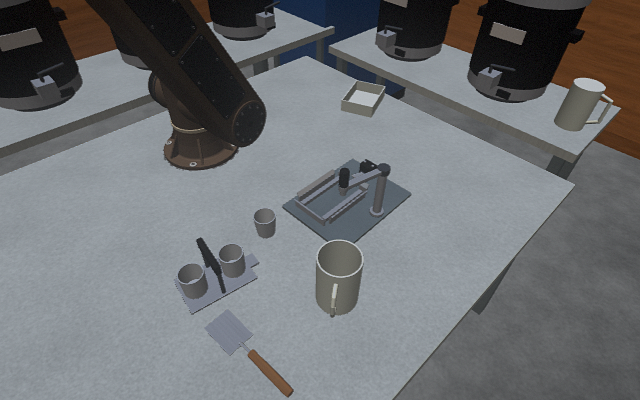

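Top view: station around (257,240), with the switch box at (201,251), column (238,187) and spout knob (295,197). The carrier is around (435,257) with its tongue to the left and its handle bar from (448,235) to (440,275). The jug is at (365,150), the tin at (360,270) and the spatula at (453,180). The scene view agrees.

Run:
```python
from h import *
D={n:np.load(f"pics/{n}0.npz") for n in("top","scene")}
t=D["top"]["c"]
for nm,(u,v) in dict(sw=(201,245),knob=(295,193),col=(237,184),mould=(418,252),bar=(444,255),tin=(360,270),plateC=(205,205),pC2=(310,280),counter=(340,220),jug=(365,130)).items(): print(nm,t[v,u].round(1))
for n in D:
    c=D[n]["c"].reshape(-1,3)
    print(n,"counter z",np.median(c[(abs(c[:,2])<8)&(c[:,0]>300)&(c[:,0]<700)&(abs(c[:,1])<400)][:,2]))
    for lab,(x0,x1,y0,y1,z0,z1) in dict(bar=(300,520,-420,-100,93,125),mtop=(300,520,-420,-100,64,78),cpl=(300,520,-420,-100,4,12),spl=(250,560,50,420,8,16),guide=(250,560,50,420,36,47),box=(250,560,50,420,47,56),knob=(300,600,0,420,195,235),arm=(300,600,0,420,165,185)).items():
        m=(c[:,0]>x0)&(c[:,0]<x1)&(c[:,1]>y0)&(c[:,1]<y1)&(c[:,2]>z0)&(c[:,2]<z1);q=c[m]
        if len(q)<5: print(lab,len(q));continue
        r=cv2.minAreaRect(q[:,:2].astype(np.float32));print(lab,len(q),q.mean(0).round(1),np.round(np.concatenate([r[0],r[1],[r[2]]]),1),q[:,2].max().round(1))
```

```text
sw [498.5 291.6  47.3]
knob [591.8  62.5 221.4]
col [617.1 187.  178.8]
mould [ 497.4 -223.     9.6]
bar [ 484.7 -257.5  110.3]
tin [451.7 -84.3   4.5]
plateC [599.8 298.6  13. ]
pC2 [425.1  34.6  13.1]
counter [571.8 -34.5   3.4]
jug [768.2 -85.3 102.1]
top counter z 1.1352468704718603
bar 315 [ 479.1 -261.3  107.9] [ 479.4 -262.6   14.8   81.5   82.2] 114.5
mtop 283 [ 481.9 -259.6   69.7] [ 478.7 -220.6   81.2  243.3    3.6] 76.3
cpl 2037 [ 452.  -253.2    7.1] [ 410.5 -260.   319.4  219.5   89.7] 12.0
spl 4918 [477.5 189.2  12.7] [416.8 220.  339.5 285.8  89.8] 16.0
guide 634 [489.1 167.5  41.1] [487.6 185.9 138.3 254.1   1.8] 47.0
box 258 [482.5 293.7  50.8] [457.8 246.8 145.2 105.4  30. ] 55.8
knob 138 [587.   63.2 219.9] [5.886e+02 6.340e+01 2.260e+01 2.170e+01 5.000e-01] 225.9
arm 253 [592.9 113.  175.8] [595.8 123.8 143.8  18.7  80.9] 185.0
scene counter z -1.3371857352933034
bar 199 [ 481.1 -264.3  106.4] [ 479.7 -263.2   14.2   83.2   81.7] 111.0
mtop 248 [ 486.2 -273.5   67.4] [ 484.8 -224.9  236.8   71.4   85.1] 71.5
cpl 599 [ 490.5 -271.8    5.9] [ 459.9 -273.3  308.8  175.5   62.6] 12.0
spl 1226 [489.7 165.7  10.6] [4.817e+02 1.861e+02 1.566e+02 2.724e+02 1.000e-01] 16.0
guide 252 [473.3 186.6  40.4] [489.8 184.3 139.2 256.5   1.7] 47.0
box 68 [485.6 294.4  48.6] [486.6 294.8  42.1  31.1   2.6] 52.9
knob 96 [591.9  58.3 213.4] [591.4  62.6  23.3  20.9  64.4] 221.8
arm 88 [594.8  84.5 174.5] [596.7 122.8 143.9  14.5  85.9] 184.5
```

```bash
cat >> h.py <<'E'
def go(pos,yaw=None):
    s=readout.state(); r=R.from_euler('xyz',s['tcp_rot']).as_matrix(); d=r.T@(np.array(pos)-s['eef_pos'])
    t=0 if yaw is None else (s['tcp_rot'][2]-yaw+np.pi)%(2*np.pi)-np.pi
    print("rows delta",d.round(1),"turn",round(t,3),"n",np.linalg.norm(d)/41.7,abs(t)/.125)
E
python3 steer.py '[[35,-22,0,0.1,1],[70,-44,0,0.2,1],[105,-66,0,0.3,1],[140,-88,0,0.4,1],[175,-110,0,0.407,1]]'
python3 -c "
from h import *
go([430,-262,230],-0.14)"
```

```text
t: 0.57
eef_pos: [305.4, -449.0, 214.5]
tcp_rot: [-3.141, 0.0, -0.147]
ft_force: [1.2, -0.4, -0.4]
opening: 0.996
grip_force: 0.0
rows delta [  95.8 -203.2  -15.5] turn -0.007 n 5.401382263859823 0.05538988208730089
```

```bash
python3 steer.py '[[19,-37,-3,0,1],[38,-74,-6,0,1],[57,-111,-9,0,1],[76,-148,-12,0,1],[95,-185,-15,0,1]]'
python3 steer.py '[[1,-18,0,0,1],[1,-18,0,0,1],[1,-18,0,0,1]]'
cat > w.py <<'E'
import sys
from h import *
n=sys.argv[1]; print(readout.state()['eef_pos'].round(1)); p,d,i=grab("wrist");save(f"pics/{n}.png",p);c=cloud(p,d,i);np.savez(f"pics/{n}.npz",p=p,d=d,c=c,i=np.array(i,dtype=object))
E
python3 w.py w1
```

```text
t: 0.98
eef_pos: [425.2, -279.0, 229.8]
tcp_rot: [3.142, -0.0, -0.14]
ft_force: [1.1, -0.9, 0.1]
opening: 0.999
grip_force: 0.0
t: 1.23
eef_pos: [428.2, -262.6, 229.7]
tcp_rot: [3.141, 0.0, -0.138]
ft_force: [0.1, -0.9, -0.5]
opening: 1.001
grip_force: 0.0
[ 428.2 -262.6  229.7]
```

View pics/w1.png

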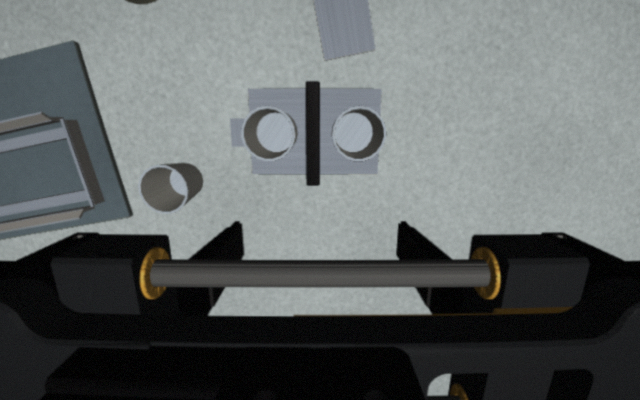

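The wrist view shows the handle bar upright in the picture, (313,82) to (313,185). It is midway between the moulds at (270,132) and (357,132), so the yaw is already nearly right. The tongue is at (237,132).

Run:
```python
from h import *
D={n:np.load(f"pics/{n}.npz",allow_pickle=True)["c"].reshape(-1,3) for n in("w1","top0","scene0")}
for n,c in D.items():
    for lab,(z0,z1) in dict(bar=(96,125),mt=(63,77)).items():
        q=c[(c[:,0]>400)&(c[:,0]<560)&(c[:,1]>-370)&(c[:,1]<-150)&(c[:,2]>z0)&(c[:,2]<z1)]
        r=cv2.minAreaRect(q[:,:2].astype(np.float32));print(n,lab,len(q),np.round(np.concatenate([r[0],r[1],[r[2]]]),1),np.percentile(q[:,2],[5,50,95]).round(1))
c=D["w1"]; q=c[(c[:,0]>400)&(c[:,0]<560)&(c[:,1]>-370)&(c[:,1]<-130)&(c[:,2]>3)&(c[:,2]<12)]
r=cv2.minAreaRect(q[:,:2].astype(np.float32));print("plate",r,len(q))
go([480,-263,200],-0.14)
```

```text
w1 bar 1520 [ 487.1 -263.6   13.7   99.3   82. ] [107.2 108.6 109.9]
w1 mt 1079 [ 487.2 -264.3  157.5   59.2   81.5] [64.8 69.5 70.8]
top0 bar 359 [ 487.8 -263.6   15.2   98.5   81.5] [100.  109.5 112.4]
top0 mt 300 [ 485.2 -263.2  154.4   88.5   66.4] [64.1 70.  73.8]
scene0 bar 264 [ 489.2 -264.5   14.2  102.3   81.8] [ 99.3 107.1 109.3]
scene0 mt 317 [ 493.1 -266.   155.6   90.3   68.8] [63.7 67.4 70.4]
plate ((488.4596252441406, -251.96942138671875), (195.04196166992188, 108.15794372558594), 81.98646545410156) 8071
rows delta [51.5 -7.7 29.6] turn 0.001 n 1.4372283998110866 0.0043393181007829185
```

```bash
python3 steer.py '[[30,-4,0,0,1],[59,-7,0,0,1],[59,-7,40,0,1],[59,-7,80,0,1],[59,-7,110,0,1]]'
python3 -c "
from h import *
go([487.5,-263.7,78],-0.1405)"
```

```text
t: 1.7
eef_pos: [486.4, -265.6, 117.0]
tcp_rot: [-3.141, 0.001, -0.142]
ft_force: [-0.2, -0.0, 0.1]
opening: 1.001
grip_force: 0.0
rows delta [ 0.9 -2.1 39. ] turn -0.001 n 0.9356994827486366 0.009861045638150046
```

```bash
python3 steer.py '[[0,-1,20,0,1],[0,-1,38,0,1],[0,-1,42,0,1],[0,-1,42,0,1]]'
python3 steer.py '[[0,0,0,0,0],[0,0,0,0,0],[0,0,0,0,0],[0,0,0,0,0],[0,0,0,0,0]]'
python3 steer.py '[[0,0,0,0,0],[0,0,0,0,0],[0,0,0,0,0],[0,0,0,0,0],[0,0,0,0,0]]'
```

```text
t: 2.03
eef_pos: [486.6, -264.5, 76.5]
tcp_rot: [-3.141, 0.002, -0.142]
ft_force: [1.2, -0.2, -0.3]
opening: 0.997
grip_force: 0.0
t: 2.45
eef_pos: [487.7, -263.7, 78.3]
tcp_rot: [3.141, -0.001, -0.14]
ft_force: [0.2, -0.0, 1.2]
opening: 0.704
grip_force: 0.0
t: 2.87
eef_pos: [487.5, -263.5, 77.6]
tcp_rot: [3.142, 0.0, -0.14]
ft_force: [-0.5, -0.2, 0.7]
opening: 0.357
grip_force: 0.0
```

```bash
python3 steer.py '[[0,0,0,0,0],[0,0,0,0,0],[0,0,0,0,0],[0,0,0,0,0],[0,0,0,0,0]]'
python3 steer.py '[[0,0,0,0,0],[0,0,0,0,0],[0,0,0,0,0],[0,0,0,0,0],[0,0,0,0,0]]'
```

```text
t: 3.28
eef_pos: [487.5, -263.6, 77.6]
tcp_rot: [3.142, -0.0, -0.14]
ft_force: [-0.0, -0.3, 0.0]
opening: 0.145
grip_force: 30.0
t: 3.7
eef_pos: [487.5, -263.5, 77.6]
tcp_rot: [3.142, 0.0, -0.14]
ft_force: [0.1, -0.5, -1.0]
opening: 0.142
grip_force: 30.0
```

```bash
python3 steer.py '[[0,0,-5,0,0],[0,0,-15,0,0],[0,0,-30,0,0],[0,0,-50,0,0],[0,0,-70,0,0]]'
python3 steer.py '[[0,0,-20,0,0],[0,0,-40,0,0],[0,0,-55,0,0],[0,0,-65,0,0],[0,0,-65,0,0]]'
python3 -c "
from h import *
go([487,-90,210],0.0)"
```

```text
t: 4.12
eef_pos: [487.1, -263.2, 148.7]
tcp_rot: [-3.141, 0.001, -0.14]
ft_force: [-0.7, -0.1, -3.8]
opening: 0.142
grip_force: 30.0
t: 4.53
eef_pos: [487.9, -263.8, 214.9]
tcp_rot: [3.14, -0.003, -0.14]
ft_force: [-0.2, 0.1, -4.5]
opening: 0.144
grip_force: 30.0
rows delta [ -25.2 -171.9    4.6] turn -0.14 n 4.1685712097230185 1.121105960242808
```

```bash
python3 steer.py '[[-3,-20,0,-0.03,0],[-8,-50,0,-0.06,0],[-14,-85,0,-0.1,0],[-18,-120,0,-0.14,0],[-22,-145,0,-0.14,0]]'
python3 steer.py '[[0,-15,0,0,0],[0,-20,0,0,0],[0,-20,0,0,0],[0,-20,0,0,0]]'
python3 w.py w2
```

```text
t: 4.95
eef_pos: [485.0, -114.4, 211.7]
tcp_rot: [-3.141, 0.002, 0.002]
ft_force: [0.9, -1.0, -4.4]
opening: 0.146
grip_force: 30.0
t: 5.28
eef_pos: [485.9, -97.2, 212.2]
tcp_rot: [3.141, 0.001, 0.0]
ft_force: [-1.3, 0.2, -5.0]
opening: 0.145
grip_force: 30.0
[485.9 -97.2 212.2]
```

View pics/w2.png

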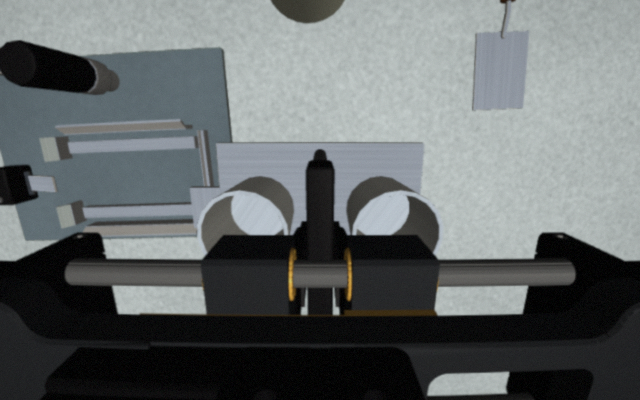

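The wrist view shows the carrier hanging level in the grip. In the station, the +x guide is at (120,127), the -x guide at (130,232), the -y guide at (204,160) and the +y guide stubs at (55,148) and (70,215). The lever is at (43,184).

Run:
```python
from h import *
x0,x1,y0,y1,s=340,660,10,370,2
out=[]
for n in("w2","top0","scene0"):
    c=np.load(f"pics/{n}.npz",allow_pickle=True)["c"].reshape(-1,3)
    c=c[(c[:,0]>x0)&(c[:,0]<x1)&(c[:,1]>y0)&(c[:,1]<y1)&(c[:,2]>4)&(c[:,2]<240)]
    c=c[np.argsort(c[:,2])]
    im=np.zeros(((x1-x0)*s,(y1-y0)*s,3),np.uint8)
    g=c[(c[:,2]>30)&(c[:,2]<48)]
    hsv=np.stack([np.clip(c[:,2]-5,0,50)*3,255+0*c[:,0],255+0*c[:,0]],1).astype(np.uint8)
    col=cv2.cvtColor(hsv[None],cv2.COLOR_HSV2BGR)[0]
    for dx in(0,1):
      for dy in(0,1):
        im[((x1-c[:,0])*s).astype(int)-dx,((y1-c[:,1])*s).astype(int)-dy]=col
    out.append(im)
cv2.imwrite("pics/hm.png",cv2.resize(np.hstack(out[:1]),None,fx=1,fy=.9) if 0 else out[0][:600])
```

```text
(no output)
```

View pics/hm.png

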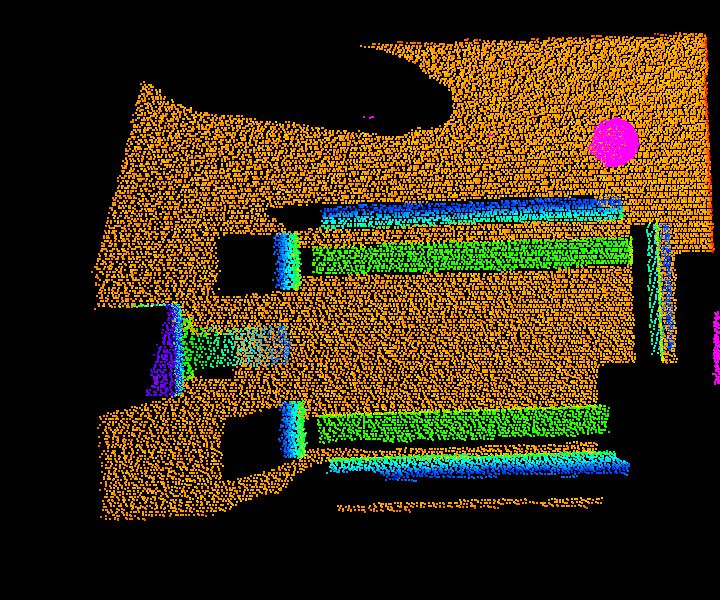

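The height map shows the guide lips, strips, box edge and lever cleanly, with the bay centre near (476,338) in map pixels. I'll fit the four lips.

```bash
cat > fit.py <<'E'
from h import *
from scipy.optimize import least_squares
def fit(names):
    C=np.vstack([np.load(f"pics/{n}.npz",allow_pickle=True)["c"].reshape(-1,3) for n in names])
    p=np.array([491,132,0.03,58-34.,.7])
    for it in range(4):
        c,s=np.cos(p[2]),np.sin(p[2]); q=C[:,:2]-p[:2]; L=np.c_[q[:,0]*c+q[:,1]*s,-q[:,0]*s+q[:,1]*c]
        z=(C[:,2]>31)&(C[:,2]<42); S=[]
        for ax,sg,h in((0,1,58),(0,-1,58),(1,1,88),(1,-1,88)):
            o=L[:,1-ax]; w=(abs(o)<70) if ax==0 else ((abs(o)>31)&(abs(o)<50) if sg>0 else abs(o)<45)
            m=z&w&(L[:,ax]*sg>h-5)&(L[:,ax]*sg<h+12); S.append((C[m],ax,sg,h))
        def f(v):
            c,s=np.cos(v[2]),np.sin(v[2]);r=[]
            for P,ax,sg,h in S:
                q=P[:,:2]-v[:2]; l=(q[:,0]*c+q[:,1]*s) if ax==0 else (-q[:,0]*s+q[:,1]*c)
                r.append((l*sg-h-(v[3]-24)-v[4]*(P[:,2]-36))/np.sqrt(max(len(P),1)))
            return np.concatenate(r)
        p=least_squares(f,p,loss='soft_l1').x
    print(names,[len(x[0]) for x in S],p.round(3)); return p
if __name__=="__main__":
    for n in(["w2"],["top0"],["scene0"]): fit(n)
    for n in("w2","top0","scene0"):
        c=np.load(f"pics/{n}.npz",allow_pickle=True)["c"].reshape(-1,3)
        k=c[(c[:,2]>185)&(c[:,2]<230)&(c[:,0]>560)&(c[:,0]<640)&(c[:,1]>30)&(c[:,1]<95)]
        t=k[k[:,2]>np.percentile(k[:,2],95)-5]; r=cv2.minEnclosingCircle(t[:,:2].astype(np.float32)); print(n,"knob",r,t[:,2].max())
    p=np.load("pics/w2.npz",allow_pickle=True)["c"].reshape(-1,3)
    for lab,(a,b,e,g) in dict(plate=(395,410,-175,-20),tong=(0,0,0,0)).items(): pass
    m=(p[:,2]>125)&(p[:,2]<150)&(p[:,0]>440)&(p[:,0]<580)&(p[:,1]>-220)&(p[:,1]<30);q=p[m]
    A=np.c_[q[:,:2],np.ones(m.sum())];w,*_=np.linalg.lstsq(A,q[:,2],rcond=None);print("plate tilt",w[:2],np.median(q[:,2]),cv2.minAreaRect(q[:,:2].astype(np.float32)))
    m=(p[:,2]>174)&(p[:,2]<215)&(p[:,0]>440)&(p[:,0]<580)&(p[:,1]>-220)&(p[:,1]<30);print(readout.state()['eef_pos'])
E
python3 fit.py
```

```text
['w2'] [930, 916, 433, 194] [4.89821e+02 1.32160e+02 3.10000e-02 2.80980e+01 8.08000e-01]
['top0'] [214, 195, 61, 111] [4.89831e+02 1.32082e+02 3.90000e-02 2.74120e+01 6.72000e-01]
['scene0'] [50, 155, 22, 30] [4.92297e+02 1.30856e+02 3.40000e-02 2.97200e+01 6.31000e-01]
w2 knob ((588.0201416015625, 63.47280502319336), 12.64664077758789) 223.94730609825066
top0 knob ((588.688232421875, 63.606605529785156), 11.669000625610352) 225.87988751974262
scene0 knob ((590.9179077148438, 62.71719741821289), 12.092730522155762) 222.19148258323605
plate tilt [-0.0631787  -0.00516856] 140.73264059393617 ((500.99237060546875, -84.79019927978516), (196.18154907226562, 79.37268829345703), 89.99707794189453)
[485.96068854 -97.5613665  212.29405783]
```

Run:
```python
from h import *
p=np.load("pics/w2.npz",allow_pickle=True)["c"]
for nm,(v0,v1,u0,u1) in dict(pl=(146,172,222,295),pr=(146,172,345,418),ptong=(190,215,193,200)).items():
    q=p[v0:v1,u0:u1].reshape(-1,3);w,*_=np.linalg.lstsq(np.c_[q[:,:2],np.ones(len(q))],q[:,2],rcond=None);print(nm,w[:2].round(4),np.percentile(q[:,2],[2,50,98]),q.min(0),q.max(0))
m=p[...,2]; 
for u in(230,280,360,410):
    col=p[130:180,u]; k=np.argmax(col[:,2]>100); print(u,130+k,col[k].round(1),col[k+15].round(1))
b=p[155:220,310:332].reshape(-1,3); b=b[b[:,2]>195]; r=cv2.minAreaRect(b[:,:2].astype(np.float32));print("bar",r,np.percentile(b[:,2],[5,50,95])); w,*_=np.linalg.lstsq(np.c_[b[:,:2],np.ones(len(b))],b[:,2],rcond=None);print(w)
```

```text
pl [ 0.5106 -0.118 ] [139.04855692 140.37985068 141.7852967 ] [516.79093073 -97.25761781 138.04628274] [555.11474007 -16.50612363 382.0593125 ]
pr [1.014  0.2273] [139.10291343 140.53752402 142.01872839] [ 516.74479606 -178.32802323  137.75717701] [555.11474007 -97.25761781 382.0593125 ]
ptong [-0.1301 -2.2588] [139.11702226 140.41405269 141.74852293] [479.36076897 -97.25761781 138.77827925] [555.11474007  12.42476263 382.0593125 ]
230 142 [540.6 -24.  137.4] [528.7 -24.1 140.5]
280 142 [540.5 -65.1 137.9] [528.5 -65.  140. ]
360 142 [ 540.5 -130.3  138.6] [ 528.5 -130.5  140.6]
410 142 [ 540.7 -171.   139.5] [ 528.6 -171.5  140.6]
bar ((532.0275268554688, -97.84789276123047), (11.702929496765137, 46.15349578857422), 89.20100402832031) [222.60825098 243.29239794 244.4108742 ]
[-2.17199614e-01 -1.58759194e-02  3.53585243e+02]
```

```bash
python3 steer.py '[[1,-20,0,-0.01,0],[2,-50,0,-0.02,0],[3,-85,0,-0.032,0],[4,-120,0,-0.032,0],[4,-155,0,-0.032,0]]'
python3 steer.py '[[0,-30,0,0,0],[0,-55,15,0,0],[0,-70,30,0,0],[0,-75,40,0,0],[0,-75,45,0,0]]'
python3 steer.py '[[0,0,0,0,0],[0,0,0,0,0]]'
python3 w.py w3; python3 -c "
from h import *
go([489.8,132.1,140],0.032)
p,d,i=grab('scene');save('pics/s3.png',p)"
```

```text
t: 5.75
eef_pos: [490.3, 58.4, 212.4]
tcp_rot: [3.141, -0.0, 0.03]
ft_force: [1.4, -0.5, -4.7]
opening: 0.149
grip_force: 30.0
t: 6.17
eef_pos: [487.4, 133.1, 166.1]
tcp_rot: [3.141, 0.002, 0.032]
ft_force: [-1.0, -1.0, -5.1]
opening: 0.142
grip_force: 30.0
t: 6.33
eef_pos: [488.0, 131.9, 167.7]
tcp_rot: [3.141, 0.0, 0.031]
ft_force: [0.2, 0.5, -5.3]
opening: 0.147
grip_force: 30.0
[488.  131.9 167.7]
rows delta [ 1.6 -0.1 28. ] turn -0.002 n 0.6732421131797911 0.013106027943614151
```

View pics/w3.png

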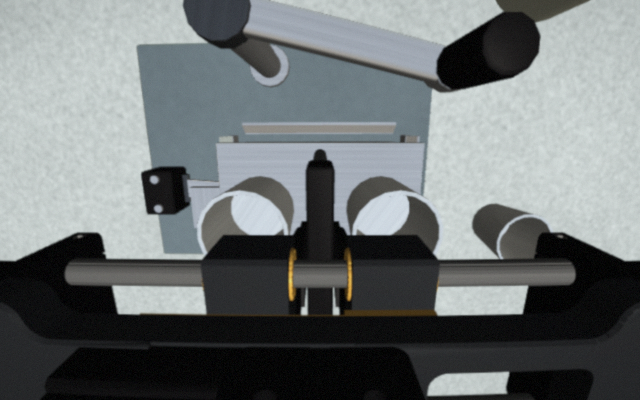

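The carrier is above the bay and parallel to the +x guide (245–395,128). The tongue is at (203,184), lined up with the lever and box (165,190). I'll lower it gently.

```bash
python3 steer.py '[[1.7,0,10,-0.001,0],[1.7,0,20,-0.001,0],[1.7,0,30,-0.001,0],[1.7,0,40,-0.001,0],[1.7,0,40,-0.001,0]]'
python3 steer.py '[[0,0,4,0,0],[0,0,7,0,0],[0,0,9,0,0],[0,0,10,0,0],[0,0,10,0,0]]'
python3 -c "
from h import *
go([489.8,132.1,103],0.032); print(readout.state()['moment'])"
```

```text
t: 6.85
eef_pos: [488.3, 132.9, 125.2]
tcp_rot: [3.141, 0.004, 0.033]
ft_force: [0.0, 0.3, -6.7]
opening: 0.145
grip_force: 30.0
t: 7.27
eef_pos: [489.4, 133.2, 117.6]
tcp_rot: [3.142, -0.0, 0.033]
ft_force: [-0.2, -0.2, -4.7]
opening: 0.143
grip_force: 30.0
rows delta [ 0.4  1.1 14.6] turn 0.001 n 0.3511866000369668 0.006460870046414158
[0.05189068 0.01144783 0.04862975]
```

```bash
python3 steer.py '[[0.3,0.8,2,0,0],[0.3,0.8,4,0,0],[0.3,0.8,6,0,0],[0.3,0.8,8,0,0],[0.3,0.8,8,0,0]]'
python3 steer.py '[[0,0,1.5,0,0],[0,0,3,0,0],[0,0,4.5,0,0],[0,0,5.5,0,0],[0,0,5.5,0,0]]'
python3 -c "
from h import *
go([489.8,132.1,102],0.032); print(readout.state()['moment'])"
```

```text
t: 7.68
eef_pos: [489.6, 132.3, 109.2]
tcp_rot: [3.142, 0.0, 0.033]
ft_force: [0.1, 0.1, -5.1]
opening: 0.145
grip_force: 30.0
t: 8.1
eef_pos: [489.6, 132.3, 103.9]
tcp_rot: [3.141, 0.0, 0.033]
ft_force: [-0.4, -0.6, -4.6]
opening: 0.144
grip_force: 30.0
rows delta [0.2 0.2 1.9] turn 0.001 n 0.045587858064438186 0.006062282064004165
[-0.02906646 -0.02968503  0.02968349]
```

```bash
python3 steer.py '[[0,0,0.5,0,0],[0,0,1,0,0],[0,0,1.5,0,0],[0,0,1.5,0,0]]'
python3 steer.py '[[0,0,0.4,0,0],[0,0,0.8,0,0],[0,0,0.8,0,0],[0,0,0.8,0,0]]'
```

```text
t: 8.43
eef_pos: [489.6, 132.3, 102.5]
tcp_rot: [3.141, 0.0, 0.033]
ft_force: [-0.2, -1.5, -4.2]
opening: 0.144
grip_force: 30.0
t: 8.77
eef_pos: [489.6, 132.3, 101.8]
tcp_rot: [3.142, -0.0, 0.033]
ft_force: [-0.6, -0.3, -4.8]
opening: 0.144
grip_force: 30.0
```

```bash
python3 steer.py '[[0,0,0.4,0,0],[0,0,0.8,0,0],[0,0,0.8,0,0],[0,0,0.8,0,0]]'
python3 steer.py '[[0,0,0.4,0,0],[0,0,0.8,0,0],[0,0,0.8,0,0],[0,0,0.8,0,0]]'
```

```text
t: 9.1
eef_pos: [489.7, 132.3, 101.6]
tcp_rot: [3.142, -0.001, 0.033]
ft_force: [-1.9, -0.6, 5.6]
opening: 0.145
grip_force: 30.0
t: 9.43
eef_pos: [489.7, 132.4, 101.5]
tcp_rot: [3.142, -0.001, 0.033]
ft_force: [-5.5, -2.1, 16.9]
opening: 0.141
grip_force: 30.0
```

```bash
python3 steer.py '[[0,0,-0.5,0,0],[0,0,-1,0,0],[0,0,-1.2,0,0],[0,0,-1.2,0,0.5],[0,0,-1.2,0,0.5]]'
python3 steer.py '[[0,0,0,0,0.9],[0,0,0,0,0.9],[0,0,0,0,0.9],[0,0,0,0,0.9],[0,0,0,0,0.9]]'
python3 steer.py '[[0,0,0,0,0.9],[0,0,0,0,0.9],[0,0,-5,0,0.9],[0,0,-20,0,0.9],[0,0,-45,0,0.9]]'
python3 steer.py '[[0,0,-40,0,0.9],[0,0,-80,0,0.9],[0,0,-115,0,0.9],[0,0,-150,0,0.9],[0,0,-150,0,0.9]]'
python3 -c "
from h import *
go([420,132,300],0.032)"
```

```text
t: 9.85
eef_pos: [489.9, 132.4, 101.4]
tcp_rot: [-3.142, -0.001, 0.033]
ft_force: [0.6, -0.2, 0.6]
opening: 0.235
grip_force: 0.0
t: 10.27
eef_pos: [489.7, 132.3, 101.4]
tcp_rot: [3.142, -0.0, 0.033]
ft_force: [0.5, -0.5, 0.0]
opening: 0.582
grip_force: 0.0
t: 10.68
eef_pos: [488.7, 132.2, 145.6]
tcp_rot: [3.141, 0.004, 0.033]
ft_force: [0.9, 0.2, 0.3]
opening: 0.889
grip_force: 0.0
t: 11.1
eef_pos: [491.3, 132.7, 303.2]
tcp_rot: [-3.141, -0.01, 0.033]
ft_force: [0.2, -0.3, 0.0]
opening: 0.904
grip_force: 0.0
rows delta [-71.3  -1.7   2.4] turn 0.001 n 1.7119997762643104 0.007543747570583292
```

```bash
python3 steer.py '[[-35,0,0,0,0.9],[-65,0,0,0,0.9],[-65,0,0,0,0.9]]'
python3 w.py w4
```

```text
t: 11.35
eef_pos: [420.3, 130.1, 296.5]
tcp_rot: [3.141, 0.002, 0.033]
ft_force: [1.5, 0.2, 0.8]
opening: 0.9
grip_force: 0.0
[420.3 130.1 296.5]
```

View pics/w4.png

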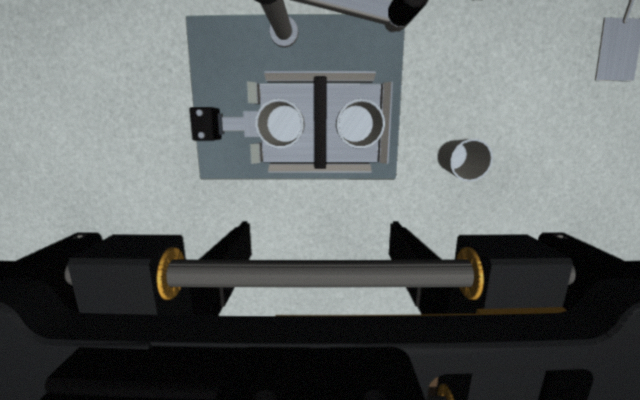

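The carrier is seated between the guides, with its tongue (250,124) over the lever. The moulds are at (283,124) and (360,124). Now I'll check height, level and mould centre numerically, and find the pivot.

Run:
```python
from h import *
def circ(q):
    A=np.c_[2*q[:,:2],np.ones(len(q))];w,*_=np.linalg.lstsq(A,(q[:,:2]**2).sum(1),rcond=None);return w[:2],np.sqrt(w[2]+w[:2]@w[:2])
p4,d4,i4=grab("top")
for n,c in(("w4",np.load("pics/w4.npz",allow_pickle=True)["c"]),("top",cloud(p4,d4,i4))):
    c=c.reshape(-1,3);z=c[:,2]
    for k,cy in(("tongue",182),("other",82)):
        q=c[(abs(z-94)<2.5)&(np.hypot(c[:,0]-489,c[:,1]-cy)<36)]
        r=cv2.minEnclosingCircle(q[:,:2].astype(np.float32));print(n,k,len(q),circ(q),r,np.median(q[:,2]))
    for nm,(a,b,e,f) in dict(px=(528,540,60,200),mx=(440,452,60,200),tong=(478,498,222,238)).items():
        q=c[(c[:,0]>a)&(c[:,0]<b)&(c[:,1]>e)&(c[:,1]<f)&(abs(z-30)<8)];print(nm,len(q),np.median(q[:,2]) if len(q) else 0)
    a=c[(abs(z-175)<3)&(c[:,0]>560)&(c[:,0]<650)&(c[:,1]>80)&(c[:,1]<165)]; 
    k=c[(z>216)&(z<230)&(c[:,0]>560)&(c[:,0]<640)&(c[:,1]>30)&(c[:,1]<95)]
    if len(k)>9: print("knob",cv2.minEnclosingCircle(k[:,:2].astype(np.float32)))
    if len(a)>9: print("arm",cv2.minAreaRect(a[:,:2].astype(np.float32)))
```

```text
w4 tongue 356 (array([487.71514703, 181.67489664]), np.float64(28.085958080878388)) ((487.8794860839844, 181.91732788085938), 29.940879821777344) 93.54395792322183
w4 other 364 (array([491.08706918,  82.11014425]), np.float64(28.321672039435477)) ((491.0334777832031, 81.96916198730469), 30.003541946411133) 93.63905263652595
px 765 29.904414702542965
mx 678 29.79577659034794
tong 140 29.691870465748536
knob ((583.1846923828125, 64.26904296875), 10.727669715881348)
arm ((596.7957763671875, 114.50341033935547), (71.92249298095703, 15.730507850646973), 79.01321411132812)
top tongue 0 (array([0., 0.]), np.float64(0.0)) ((0.0, 0.0), 0.0) nan
top other 70 (array([491.33253551,  81.75751905]), np.float64(28.27801659336475)) ((491.4814147949219, 81.86518096923828), 29.68960952758789) 94.41389390347632
px 157 31.164007012767343
mx 5 31.155930840596284
tong 0 0
knob ((589.0071411132812, 63.88793182373047), 11.87697696685791)
arm ((600.7404174804688, 122.88911437988281), (87.6994400024414, 18.321212768554688), 79.01235961914062)
  return _methods._mean(a, axis=axis, dtype=dtype,
  ret = ret.dtype.type(ret / rcount)
```

The carrier is flat at z 24: the plate top reads 29.8 all over, tongue included. The mould mouth is at (487.9,181.9) and the pivot at (613.1,186.1). I'll approach the knob with the fingers closing along its path, yaw 1.37.

```bash
python3 steer.py '[[30,10,0,-0.12,0.9],[60,20,0,-0.24,0.9],[90,30,0,-0.36,0.9],[120,40,0,-0.48,0.9],[150,50,0,-0.6,0.9]]'
python3 steer.py '[[0,0,0,-0.12,0.9],[0,0,0,-0.24,0.9],[0,0,0,-0.36,0.9],[0,0,0,-0.48,0.9],[0,0,0,-0.6,0.9]]'
python3 steer.py '[[0,0,0,-0.12,0.9],[0,0,0,-0.14,0.9],[0,0,0,-0.14,0.9]]'
python3 -c "
from h import *
go([588.5,63.5,260],1.371)
# refine knob from top camera
p,d,i=grab('top');c=cloud(p,d,i).reshape(-1,3)
print(readout.state()['joints'])"
```

```text
t: 11.87
eef_pos: [578.4, 84.5, 295.8]
tcp_rot: [-3.142, 0.0, 0.639]
ft_force: [-0.7, 0.0, -0.1]
opening: 0.9
grip_force: 0.0
t: 12.28
eef_pos: [577.1, 85.0, 295.7]
tcp_rot: [-3.141, 0.0, 1.238]
ft_force: [0.1, 0.0, -0.1]
opening: 0.902
grip_force: 0.0
t: 12.53
eef_pos: [576.8, 85.1, 295.9]
tcp_rot: [-3.141, 0.0, 1.371]
ft_force: [-0.1, 0.0, -0.5]
opening: 0.896
grip_force: 0.0
rows delta [-18.8  15.8  35.9] turn -0.0 n 1.043541642249265 0.002048302087104048
[ 3.32311574e-02  3.59364229e-01  1.55260235e+00 -1.12980115e-04
  1.22995931e+00  2.34990872e-01]
```

```bash
python3 steer.py '[[-19,16,10,0,0.9],[-19,16,40,0,0.9],[-19,16,75,0,0.9],[-19,16,105,0,0.9],[-19,16,110,0,0.9]]'
python3 steer.py '[[0,0,0,0,0.1],[0,0,0,0,0.1],[0,0,0,0,0.1],[0,0,0,0,0.1],[0,0,0,0,0.1]]'
python3 steer.py '[[0,0,0,0,0.1],[0,0,0,0,0.1],[0,0,0,0,0.1],[0,0,0,0,0.1],[0,0,0,0,0.1]]'
python3 steer.py '[[0,0,0,0,0.1],[0,0,0,0,0.1],[0,0,0,0,0.1],[0,0,0,0,0.1]]'
```

```text
t: 13.0
eef_pos: [586.4, 63.2, 181.7]
tcp_rot: [-3.135, 0.001, 1.369]
ft_force: [0.6, -0.2, -0.5]
opening: 0.902
grip_force: 0.0
t: 13.42
eef_pos: [588.6, 63.4, 187.8]
tcp_rot: [3.139, -0.0, 1.373]
ft_force: [0.4, 0.5, -0.2]
opening: 0.603
grip_force: 0.0
t: 13.83
eef_pos: [588.2, 63.4, 186.4]
tcp_rot: [3.142, 0.0, 1.373]
ft_force: [-0.1, -0.3, -0.3]
opening: 0.257
grip_force: 0.0
t: 14.17
eef_pos: [588.2, 63.4, 186.4]
tcp_rot: [3.142, 0.0, 1.373]
ft_force: [-1.4, 0.6, 1.3]
opening: 0.249
grip_force: 30.0
```

```bash
python3 steer.py '[[0.6,-12.5,0,0.1,0.1],[2.5,-24.8,0,0.2,0.1],[5.6,-36.9,0,0.3,0.1],[9.9,-48.7,0,0.4,0.1],[15.3,-59.9,0,0.5,0.1]]'
python3 steer.py '[[0.6,-12.5,0,0.1,0.1],[2.5,-24.8,0,0.2,0.1],[5.6,-36.9,0,0.3,0.1],[9.9,-48.7,0,0.4,0.1],[15.3,-59.9,0,0.5,0.1]]'
python3 -c "
from h import *
go([488,181.9,186],0.033)"
```

```text
t: 14.58
eef_pos: [531.9, 90.3, 186.4]
tcp_rot: [3.142, 0.0, 0.868]
ft_force: [2.9, 3.0, -1.6]
opening: 0.248
grip_force: 30.0
t: 15.0
eef_pos: [495.5, 140.7, 186.4]
tcp_rot: [3.142, 0.001, 0.368]
ft_force: [0.7, 0.7, -1.5]
opening: 0.249
grip_force: 30.0
rows delta [  7.8 -41.1   0.4] turn 0.335 n 1.0042332621598455 2.6798733990386765
```

```bash
python3 steer.py '[[0.6,-12.5,0,0.1,0.1],[2.5,-24.8,0,0.2,0.1],[5.6,-36.9,0,0.3,0.1],[7,-41.1,0,0.335,0.1],[7,-41.1,0,0.335,0.1]]'
python3 steer.py '[[0,0,0,0,0.1],[0,0,0,0,0.1],[0,0,0,0,0.1]]'
python3 - <<'E'
from h import *
go([488,181.9,186],0.033); s=readout.state(); print(s['ft_force'],s['moment'])
p,d,i=grab("scene");save("pics/s5.png",p[150:280,250:450].repeat(4,0).repeat(4,1))
E
```

```text
t: 15.42
eef_pos: [486.9, 182.1, 186.4]
tcp_rot: [3.141, 0.002, 0.037]
ft_force: [-7.0, -0.2, 4.3]
opening: 0.245
grip_force: 30.0
t: 15.67
eef_pos: [486.9, 181.3, 186.4]
tcp_rot: [3.142, 0.002, 0.039]
ft_force: [-5.7, 0.9, 4.5]
opening: 0.25
grip_force: 30.0
rows delta [ 1.1 -0.6  0.4] turn 0.006 n 0.031222448756875437 0.04447928036463722
[-5.70863846  0.93766123  4.54395065] [0.18894494 0.9567328  0.14722074]
```

View pics/s5.png

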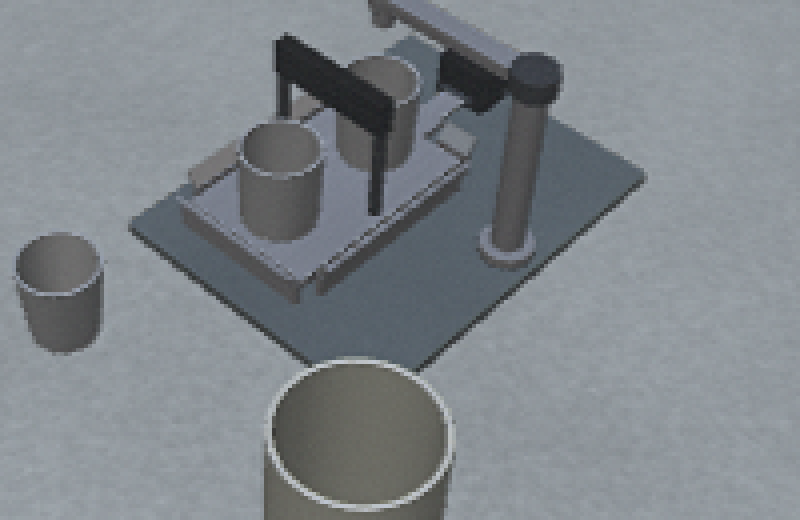

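The scene crop shows the carrier flat in the guides, and the spout arm (375,10)–(530,75) over the tongue mould at (380,80). I'll trim the small radial pull, then release.

```bash
python3 steer.py '[[1,-0.6,0,0.006,0.1],[1,-0.6,0,0.006,0.1],[1,-0.6,0,0.006,0.1]]'
python3 steer.py '[[0,0,0,0,0.35],[0,0,0,0,0.35],[0,0,0,0,0.6],[0,0,0,0,0.6],[0,0,0,0,0.6]]'
python3 steer.py '[[0,0,0,0,0.6],[0,0,0,0,0.6],[0,0,-5,0,0.6],[0,0,-25,0,0.6],[0,0,-60,0,0.6]]'
python3 steer.py '[[-20,0,-35,0,0.6],[-45,0,-70,0,0.6],[-75,0,-90,0,0.6],[-75,0,-90,0,0.6]]'
python3 w.py w6
```

```text
t: 15.97
eef_pos: [486.9, 181.8, 186.3]
tcp_rot: [3.141, 0.004, 0.033]
ft_force: [-10.8, 0.0, 7.1]
opening: 0.251
grip_force: 30.0
t: 16.38
eef_pos: [489.1, 181.8, 186.3]
tcp_rot: [3.141, -0.0, 0.032]
ft_force: [-0.6, -0.0, -1.1]
opening: 0.507
grip_force: 0.0
t: 16.8
eef_pos: [487.7, 181.5, 244.8]
tcp_rot: [3.14, 0.006, 0.032]
ft_force: [0.6, 0.2, -0.5]
opening: 0.6
grip_force: 0.0
t: 17.13
eef_pos: [411.3, 179.6, 341.3]
tcp_rot: [-3.14, -0.006, 0.033]
ft_force: [1.2, -0.7, -0.1]
opening: 0.6
grip_force: 0.0
[411.3 179.6 341.3]
```

View pics/w6.png

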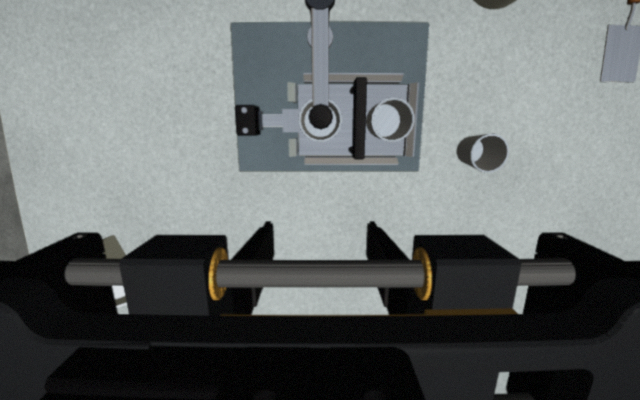

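Run:
```python
from h import *
P=np.array([613.1,186.1])
def rep(n,c):
    c=c.reshape(-1,3);z=c[:,2]
    k=c[(z>212)&(z<232)&(np.hypot(c[:,0]-488,c[:,1]-182)<25)]
    if len(k)>9: print(n,"knob",cv2.minEnclosingCircle(k[:,:2].astype(np.float32)),len(k))
    a=c[(abs(z-176)<5)&(c[:,0]>505)&(c[:,0]<590)&(abs(c[:,1]-184)<25)]
    if len(a)>9: print(n,"arm",cv2.minAreaRect(a[:,:2].astype(np.float32)),np.polyfit(a[:,0],a[:,1],1))
    for y,x in((82,491),(182,488)):
        q=c[(abs(z-94)<2.5)&(np.hypot(c[:,0]-x,c[:,1]-y)<36)]; print(y,cv2.minEnclosingCircle(q[:,:2].astype(np.float32)) if len(q) else 0)
    q=c[(abs(z-30)<6)&(c[:,0]>440)&(c[:,0]<540)&(c[:,1]>60)&(c[:,1]<238)];print("plate z",np.median(q[:,2]))
rep("w6",np.load("pics/w6.npz",allow_pickle=True)["c"])
for n in("top","scene"):
    p,d,i=grab(n);rep(n,cloud(p,d,i))
```

```text
w6 knob ((488.01287841796875, 181.625732421875), 11.93795394897461) 493
w6 arm ((547.625732421875, 184.0383758544922), (84.75829315185547, 18.134262084960938), 2.1679329872131348) [4.11021884e-02 1.61294131e+02]
82 ((491.11907958984375, 81.54530334472656), 30.15422248840332)
182 ((487.7326354980469, 182.09376525878906), 29.860960006713867)
plate z 30.222290427321155
top knob ((488.10443115234375, 181.40994262695312), 11.87917423248291) 127
top arm ((547.4195556640625, 183.88059997558594), (85.5682144165039, 17.975656509399414), 2.554884433746338) [5.63666391e-02 1.52520753e+02]
82 ((491.20263671875, 82.10717010498047), 29.79302406311035)
182 ((487.35015869140625, 182.3690643310547), 29.852760314941406)
plate z 31.772148492039037
scene knob ((489.5706787109375, 178.67335510253906), 12.269747734069824) 55
scene arm ((547.935546875, 182.79556274414062), (83.75355529785156, 19.614763259887695), 1.2957340478897095) [4.48351376e-02 1.57125990e+02]
82 ((494.8813781738281, 81.23413848876953), 30.19637107849121)
182 ((489.88824462890625, 182.89183044433594), 29.226089477539062)
plate z 28.197573635113372
```

The last wrist view shows the knob (320,116) centred over the tongue mould, the carrier flat and the tongue on the lever. The spout is about 0.5 mm off the mould's centre, and the gripper is clear.

```bash
python3 -c "
from cell import env, optics, readout
print(env.job_done())"
```

```text
the job is handed in; nothing more can be done
None
```

The carrier sits flat between the guides with its tongue over the presence-switch lever, and the spout is about 0.5 mm off centre over the mould next to the tongue. The job is handed in at about 17 s, with the gripper clear and the other things on the counter left alone; no verdict was returned.

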